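Refit the bay cover of a pedal case

TASK

Put the loose plywood cover back on the open bay of the wooden pedal case: with its front raised, slide its plain edge fully home under the metal lip of the bay, then turn the front down and press it past the spring roller so that the cover lies flat on its ledges. Work by feel and do not force the thin wood, let go of the cover, and leave the other small things where they are.

Things in the scene. Friction and masses are not known exactly. Their poses are not given: they have to be found in the camera images.
- cover_pull (a point): Centre of the pull on the loose cover: a solid wooden bar on its top, 16 mm thick (x), 70 long (y), 34 tall; this point is half-way up it, 23 mm above the cover's underside. It stands off the middle: front edge 65 mm away along +x, hook edge 95 mm along -x. Axes: x from hook edge to front edge, y along the bar, z up out of the cover's top face
- cover_hook_edge (a point): Middle of the lower corner of the cover's plain edge, which goes under the lip. The cover is plywood 160 (x) x 120 (y) x 6 mm thick, 100 to 200 g, at first lying flat on the shelf (underside at z = 0), pull upward. Same axes as the pull
- cover_front_edge (a point): Middle of the lower corner of the cover's front edge, the one with a small steel strike plate (40 x 12 mm) on top, 160 mm from the hook edge. Same axes
- case: Wooden pedal case, fixed, 240 (x) x 296 (y) x 100 mm tall; origin: centre of its underside; x runs from its lip side (nearer the robot) to its front. The -y half is closed on top, with a swing door half open in front and a red pedal inside. The +y half is the bay, open on top: side walls at y = +6 and +134 (cover 120 wide, 4 mm play each side), all rims 100 mm high. Case axes for all points below
- lip (a point): Nominal middle of the lip's tip, lower corner: (-71, 70, 93.5) mm in the case. The lip is an aluminium strip 6.5 mm thick on the -x side of a plywood frame in the bay. The frame is adjustable along the case's x and clamped by screws in slots: lip, stop, ledges, rail and roller sit together up to 9 mm either way from all these nominal points; feel or look for it
- stop (a point): Nominal back of the slot under the lip, on the ledge: (-85, 70, 84) mm in the case. The lip overhangs the ledge by 14 mm, 9.5 mm above it: the 6 mm cover goes fully in only at a tilt under about 0.2 rad. The hook edge is home when it touches this wall. The ledge reaches 55 mm from here into the bay: 41 mm of it show beyond the lip's tip to set the hook edge down on
- front_rail (a point): Nominal inner face of the frame's front rail at ledge height: (77, 70, 84) mm in the case, always 162 mm from the stop; the 160 mm cover clears it only with its hook edge home. The cover lies on ledges all round, 84 mm above the case's underside. A power supply in the bay rises to 45 mm
- catch_axis (a point): Nominal axis of the spring roller in the middle of the front rail (12 mm diameter, 20 mm wide, along y), 11 mm above the ledge, standing 4.5 mm out over the bay; it yields to +x. Hook edge home, the front edge's underside meets it 16 mm above the ledge; about 4 to 8 N down at the pull takes the edge past it, and it springs back over the cover's top. Not home, it jams
- capo: Steel guitar capo, 85 x 60 x 12 mm, lying on the closed top of the case beside the bay; leave it
- slide: Glass slide, a tube 27 mm in diameter and 62 mm tall, standing on end; leave it
- screwdriver: Blue plastic-handled screwdriver, 190 mm long, lying; leave it
- tuner: Grey tuner pedal, 118 x 68 x 47 mm; leave it
- battery: Block battery, 27 x 18 x 45 mm, standing; leave it
- pick_tin: Round flat tin, 62 mm in diameter, 19 mm tall; leave it
- winder: Grey string winder, 100 mm long; leave it
Not all that is in view belongs to the job. Of the things that look like the part that bears cover_pull, the larger one is meant.

How it is judged:
By the outcome, as a careful person would: the job done as asked, in the order asked, and still so for the second after the job is handed in, with the robot touching nothing.
It also fails if it takes over 46 s, if anything falls off the work surface, if the arm or the gripper's body presses on something with over 40 N, if the wrist force passes 120 N, or if a joint passes its speed limit or range.

ROBOT

A 6-joint arm with a two-finger parallel gripper is mounted at the origin on the work surface. World frame = base frame: x ahead of the robot, y to its left, z up, the work surface at z = 0. Lengths are in mm, angles in rad, forces in N, time in s.
With the tool pointing down it reaches from about 275 to 750 mm from the base axis. Payload 10.2 kg.
Tool frame: the origin (TCP) lies at the very end of the fingers, on their centre line; the grasp point (between the pads) lies 19 mm behind it; x points along the fingers, y is the direction in which the jaws open and shut, and the axes are right-handed (so a half turn about x gives the same grasp; the last joint's range is limited). The gripper opens to 85 mm and grips with 20 to 120 N. Pads are 22 mm wide; open, the fingers measure 114 mm over their backs; the gripper's body (76 mm by 85 mm) begins 54 mm behind the grasp point. The pads swing forward as they close: fully open they stand 13 mm farther back than shut.
Start: joints at [1.082, 0.313, 1.498, -0, 1.331, -0.223], TCP at [137.92, 506.566, 231.294] pointing down, gripper open.
Joint ranges: [-2.94, 2.94], [-0.97, 2.17], [0.19, 2.56], [-1.23, 4.37], [0.02, 3.11], [-2.88, 2.88]. Speed limits (rad/s): [2.39, 2.39, 3.01, 3.14, 3.14, 3.14].

INTERFACE

Orientations are given as a unit quaternion [w, x, y, z].
In Python, from rig import ctrl, viewer, finish_job gives the robot as it stands.
- The arm moves only by the tool carry_out, never from a script. Its argument "targets" is a list of rows, each an object of numbers: "x", "y", "z": the shift along the world's x, y, z in m; "ax", "ay", "az": the turn, a rotation vector about the world's x, y, z in rad; "hand": the opening, from -1 (shut) to 1 (fully open). A call has 1 to 5 rows; each row is the pose to reach, as a shift and turn from the pose commanded when the call began; what a row does not reach only later rows make up. A row lasts 1/8 s, in which the tool goes at most 62.5 mm and 10.7 degrees, less where a joint would pass 70% of its speed; a pose out of reach is approached as far as the arm can. A call with a gripper value outside its range is refused whole. The fingers move at their own pace and stop on an object; "grip_force" is the grip in N (left out, the last holds). Time passes only in rows, so rows that repeat a pose let the fingers close. It gives the time, the measured TCP pose, the force and the opening at its end, in the units of the state.
- ctrl.sense(): the state, without advancing time (a new reading comes with each control period).
- viewer.capture(name): name is "side" or "top" or "wrist"; returns the picture (384x512x3 uint8, blue, green, red); there is no depth.
- viewer.camera_info(name): a dict with "fx", "fy", "cx", "cy" (pixels), "R" (3x3) and "t" (3): a world point X has camera coordinates R X + t. Camera axes: x right, y down, z forward; pixel columns grow to the right and rows downward; lengths in mm; the calibration is good to about 2 mm. A picture is of the moment at which its call begins: read the wrist's pose just before it. camera_info takes no time and is no camera call; for the wrist camera it gives the pose at the moment of the call.
- finish_job(): hands the job in, once; it reports no verdict.
The state is a dict: "time_s": time; "joints": joint angles; "dq": joint speeds; "tau": joint torques, N m; "eef_pos": TCP position; "ee_rot": TCP orientation; "force": force on the tool from outside, world axes, zero at the start; "wrist_torque": the same for the moment, N m; "grip_width": opening from 0.0 (shut) to 1.0 (fully open).
Only numpy, scipy, OpenCV 4.12 (cv2) and the standard library are available. Lean on these libraries where they do the work, as an engineer would, in place of code of your own. Each camera call takes 0.05 s, during which the arm holds its last target. There are 200 camera calls.

## Working session

There is one attempt and no reset: what is moved stays moved. The work goes in short steps, Python scripts to look and compute and a tool call to move; the robot and the scene stay as the last step left them, time stands still between calls to the robot, and variables do not carry over. Pictures are saved under pics/ and viewed, about 8 in all and at most 12, crops included, and the job is handed in when it is done.

Besides the shell and the picture viewer there is one more tool, called after "Request:" by a JSON object that holds its "name" and its "arguments". carry_out: Moves the arm, as the interface text tells. Its arguments: {"type":"object","properties":{"targets":{"type":"array"},"grip_force":{"type":"number"}},"required":["targets"]}

```bash
ls; mkdir -p pics; python3 - <<'E'
from rig import ctrl, viewer
import cv2,numpy as np
print(ctrl.sense())
for n in ["side","top"]:
    c=viewer.camera_info(n); print(n,{k:np.round(v,3).tolist() for k,v in c.items()})
    cv2.imwrite(f"pics/{n}0.png",viewer.capture(n))
E
```

```text
pics
{'time_s': 0.0, 'joints': array([ 1.08160455e+00,  3.13422779e-01,  1.49847446e+00, -3.92764227e-06,
        1.33098349e+00, -2.23388756e-01]), 'dq': array([-0.00046978, -0.00057095,  0.00016458, -0.00053312, -0.00090895,
        0.00180705]), 'tau': array([ 9.03134569e-04, -4.12277627e+01, -2.59737450e+01, -1.63190757e-04,
        4.21080054e-03, -2.70320470e-05]), 'eef_pos': array([137.78704736, 506.31847487, 230.73493282]), 'ee_rot': array([ 0.70071354,  0.09327154,  0.7010287 , -0.09412608]), 'force': array([-1.07405315,  0.10652498, -0.2491956 ]), 'wrist_torque': array([ 0.01141588, -0.08670332,  0.00680078]), 'grip_width': 1.0018214725490002}
side {'fx': 367.753, 'fy': 367.753, 'cx': 254.83, 'cy': 192.63, 'R': [[-0.977, -0.211, 0.018], [-0.128, 0.523, -0.843], [0.168, -0.826, -0.538]], 't': [468.808, 181.901, 1097.779]}
top {'fx': 412.232, 'fy': 412.232, 'cx': 247.55, 'cy': 189.547, 'R': [[-0.037, -0.999, -0.001], [-0.97, 0.037, -0.241], [0.24, -0.008, -0.971]], 't': [-35.142, 521.681, 1150.783]}
```

View pics/top0.png

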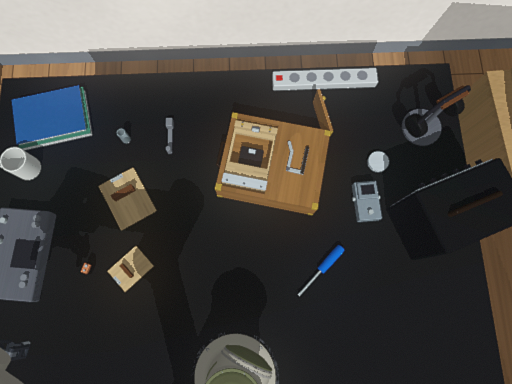

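View pics/side0.png

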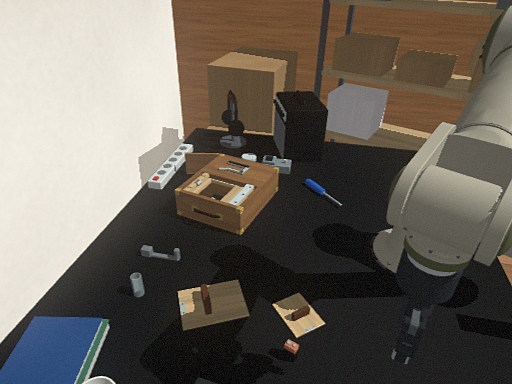

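The top view shows two lookalike covers: A at (127,198), which is larger and darker, and B at (130,269), which is smaller and lighter. In the side view they are at (212,305) and (299,313). A fits "the larger one". The case is at (272,160), with the lip strip at (245,182). I'll confirm A in an enlarged crop.

```bash
python3 - <<'E'
import cv2,numpy as np
t=cv2.imread("pics/top0.png")
a=cv2.resize(t[155:305,85:185],None,fx=4,fy=4,interpolation=cv2.INTER_CUBIC)
b=cv2.resize(t[80:225,205:340],None,fx=2.96,fy=4.0,interpolation=cv2.INTER_CUBIC)[:600]
b=np.vstack([b,np.zeros((600-b.shape[0],b.shape[1],3),np.uint8)])
im=np.hstack([a,b]);print(im.shape)
cv2.imwrite("pics/crop1.png",im)
E
```

```text
(600, 800, 3)
```

View pics/crop1.png

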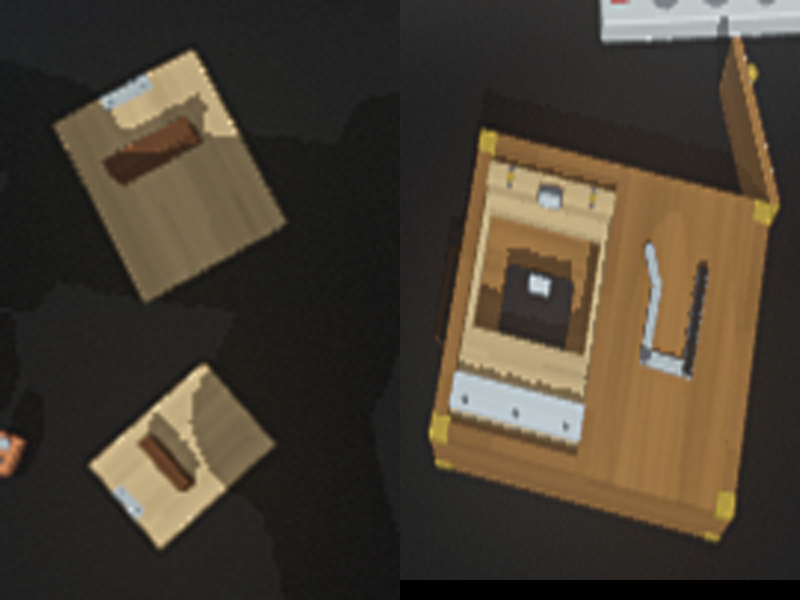

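The crop confirms A: it is clearly larger than B, with its strike plate and front edge pointing away from the robot and its bar nearer the plate. Its corners are at crop (193,50), (53,125), (145,301), (286,222). The lip strip's tip edge runs (455,372) to (585,402), and the case's rim corners show too.

```bash
cat > h.py <<'E'
import numpy as np, cv2
from rig import ctrl, viewer
from scipy.spatial.transform import Rotation as Ro
def ray(c,uv,z):
    d=np.array([(uv[0]-c["cx"])/c["fx"],(uv[1]-c["cy"])/c["fy"],1.]);R=np.array(c["R"]);t=np.array(c["t"])
    o=-R.T@t; d=R.T@d
    return o+d*(z-o[2])/d[2]
def proj(c,X):
    p=np.array(c["R"])@np.asarray(X,float)+np.array(c["t"]); return np.array([c["fx"]*p[0]/p[2]+c["cx"],c["fy"]*p[1]/p[2]+c["cy"]])
def rot(s): w,x,y,z=s["ee_rot"]; return Ro.from_quat([x,y,z,w])
E
python3 - <<'E'
from h import *
c=viewer.camera_info("top")
A=[ray(c,(u/4+85,v/4+155),6)[:2] for u,v in [(193,50),(53,125),(145,301),(286,222)]]
A=np.array(A);print("cover",A.round(1).tolist());print([np.linalg.norm(A[i]-A[(i+1)%4]).round(1) for i in range(4)])
f=(A[0]+A[1])/2;h=(A[2]+A[3])/2;d=(f-h)/np.linalg.norm(f-h);print("front",f,"hook",h,"yaw",np.arctan2(d[1],d[0]), "pull",h+95*d)
B=np.array([ray(c,((u-400)/2.96+205,v/4+80),100)[:2] for u,v in [(480,130),(778,203),(726,512),(430,437)]])
print("case",B.round(1).tolist());print([np.linalg.norm(B[i]-B[(i+1)%4]).round(1) for i in range(4)],B.mean(0))
d=B[0]+B[1]-B[2]-B[3];e=B[0]+B[3]-B[1]-B[2];print("yaws",np.arctan2(d[1],d[0]),np.arctan2(e[1],e[0])-np.pi/2)
L=np.array([ray(c,((u-400)/2.96+205,v/4+80),100)[:2] for u,v in [(455,372),(585,402)]]);print("liptip",L,L.mean(0))
y=(np.arctan2(d[1],d[0])+np.arctan2(e[1],e[0])-np.pi/2)/2
R=np.array([[np.cos(y),-np.sin(y)],[np.sin(y),np.cos(y)]]);print("liptip in case",(L-B.mean(0))@R)
E
```

```text
cover [[618.9, 300.0], [562.2, 406.6], [422.2, 330.4], [478.9, 225.0]]
[np.float64(120.7), np.float64(159.4), np.float64(119.7), np.float64(158.8)]
front [590.56155273 353.31691528] hook [450.55346525 277.73190645] yaw 0.49502620680734094 pull [534.14930999 322.86210412]
case [[750.2, -16.9], [680.6, -312.9], [450.2, -243.1], [515.4, 38.1]]
[np.float64(304.1), np.float64(240.8), np.float64(288.6), np.float64(241.2)] [ 599.08280359 -133.69336239]
yaws -0.26189974694642704 -0.22950043660255925
liptip [[ 562.72930185   12.82080874]
 [ 535.56595448 -112.64627573]] [549.14762816 -49.9127335 ]
liptip in case [[-70.89914745 133.27149103]
 [-66.72866269   4.9654359 ]]
```

```bash
python3 - <<'E'
from h import *
s=ctrl.sense();M=rot(s).as_matrix();print(M.round(3)); y=M[:,1]
a=np.arctan2(y[1],y[0]);print("tool y heading",a)
for t in (0.495,0.495-np.pi): print("turn az",(t-a+np.pi)%(2*np.pi)-np.pi)
print("pull dp",np.array([534.1,322.9,150])-s["eef_pos"])
c=viewer.camera_info("wrist");print(np.array(c["R"]).round(2), (-np.array(c["R"]).T@np.array(c["t"])).round(0), c["fx"])
E
```

```text
[[-0.001  0.263  0.965]
 [-0.001  0.965 -0.263]
 [-1.    -0.001 -0.   ]]
tool y heading 1.3050235591159702
turn az -0.8100235591159701
turn az 2.3315690944738225
pull dp [ 396.2813426  -183.45980342  -80.79690019]
[[ 0.26  0.96 -0.  ]
 [ 0.93 -0.25  0.26]
 [ 0.25 -0.07 -0.97]] [ 75. 524. 373.] 331.85727015825523
```

Request:
{"name": "carry_out", "arguments": {"targets": [{"x": 0.06,"y": -0.02,"z": -0.01,"az": -0.16,"hand": 0.6},{"x": 0.12,"y": -0.045,"z": -0.02,"az": -0.32,"hand": 0.6},{"x": 0.175,"y": -0.075,"z": -0.03,"az": -0.48,"hand": 0.6},{"x": 0.23,"y": -0.1,"z": -0.04,"az": -0.64,"hand": 0.6},{"x": 0.285,"y": -0.13,"z": -0.05,"az": -0.81,"hand": 0.6}]}}

```text
invalid input at $.targets[0]: expected keys x, y, z, ax, ay, az, hand
```

Request:
{"name": "carry_out", "arguments": {"targets": [{"x": 0.055,"y": -0.027,"z": -0.01},{"x": 0.111,"y": -0.053,"z": -0.02},{"x": 0.111,"y": -0.053,"z": -0.02}]}}

```text
invalid input at $.targets[0]: expected keys x, y, z, ax, ay, az, hand
```

```bash
python3 - <<'E'
from h import *
s=ctrl.sense();M=rot(s).as_matrix();print(s["time_s"],s["eef_pos"],M.round(3).tolist(),s["grip_width"],s["force"])
c=viewer.camera_info("wrist");im=viewer.capture("wrist")
np.save("c1.npy",c,allow_pickle=True)
h=np.array([450.6,277.7]);d=np.array([np.cos(.495),np.sin(.495)]);n=np.array([-d[1],d[0]])
for x,y,z in [(95-8,-35,40),(95-8,35,40),(95+8,-35,40),(95+8,35,40),(160,-60,6),(160,60,6)]:
    print(proj(c,[*(h+x*d+y*n),z]).round(0))
cv2.imwrite("pics/w1.png",im)
E
```

```text
0.1 [137.8186574  506.35980342 230.79690019] [[-0.001, 0.263, 0.965], [-0.001, 0.965, -0.263], [-1.0, -0.001, -0.0]] 1.0007245933013813 [-0.04645734 -0.4796134   0.4128023 ]
[177. 489.]
[213. 463.]
[186. 495.]
[222. 469.]
[206. 497.]
[263. 457.]
```

View pics/w1.png

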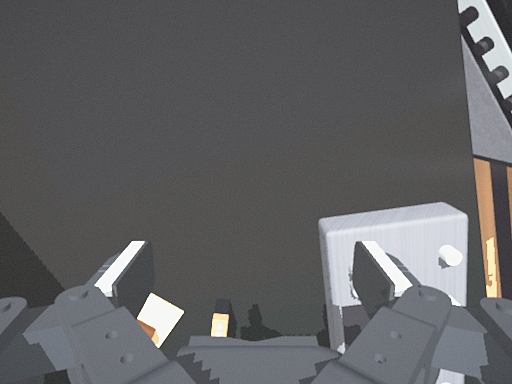

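The calls were refused because every row needs all the keys. The wrist picture is still from the start pose, with the fingers at (125,270) and (380,270) and cover A out of view.

Request:
{"name": "carry_out", "arguments": {"targets": [{"x": 0.06,"y": -0.02,"z": -0.01,"ax": 0,"ay": 0,"az": -0.16,"hand": 0.6},{"x": 0.12,"y": -0.045,"z": -0.02,"ax": 0,"ay": 0,"az": -0.32,"hand": 0.6},{"x": 0.175,"y": -0.075,"z": -0.03,"ax": 0,"ay": 0,"az": -0.48,"hand": 0.6},{"x": 0.23,"y": -0.1,"z": -0.04,"ax": 0,"ay": 0,"az": -0.64,"hand": 0.6},{"x": 0.285,"y": -0.13,"z": -0.05,"ax": 0,"ay": 0,"az": -0.81,"hand": 0.6}]}}

```text
time_s: 0.78
eef_pos: [419.9, 378.0, 181.6]
ee_rot: [0.606, 0.364, 0.606, -0.364]
force: [0.3, 1.1, 0.2]
grip_width: 0.802
```

Request:
{"name": "carry_out", "arguments": {"targets": [{"x": 0.055,"y": -0.027,"z": -0.01,"ax": 0,"ay": 0,"az": 0,"hand": 0.3},{"x": 0.111,"y": -0.053,"z": -0.02,"ax": 0,"ay": 0,"az": 0,"hand": 0.3},{"x": 0.111,"y": -0.053,"z": -0.02,"ax": 0,"ay": 0,"az": 0,"hand": 0.3}]}}

```text
time_s: 1.15
eef_pos: [531.8, 323.4, 160.2]
ee_rot: [0.606, 0.363, 0.607, -0.364]
force: [-0.6, 0.6, -0.4]
grip_width: 0.648
```

```bash
python3 - <<'E'
from h import *
s=ctrl.sense();M=rot(s).as_matrix();print(s["time_s"],s["eef_pos"],M.round(3).tolist(),s["grip_width"],s["force"])
c=viewer.camera_info("wrist");im=viewer.capture("wrist")
np.save("c1.npy",c,allow_pickle=True)
h=np.array([450.6,277.7]);d=np.array([np.cos(.495),np.sin(.495)]);n=np.array([-d[1],d[0]])
for x,y,z in [(95-8,-35,40),(95-8,35,40),(95+8,-35,40),(95+8,35,40),(160,-60,6),(160,60,6)]:
    print(proj(c,[*(h+x*d+y*n),z]).round(0))
cv2.imwrite("pics/w2.png",im)
E
```

```text
1.15 [531.77170322 323.40099951 160.17901863] [[-0.002, 0.882, 0.471], [-0.001, 0.471, -0.882], [-1.0, -0.002, 0.0]] 0.6476915355499362 [-0.64730434  0.63441008 -0.44130091]
[245. 227.]
[245. 144.]
[264. 227.]
[265. 144.]
[323. 238.]
[330. 110.]
```

View pics/w2.png

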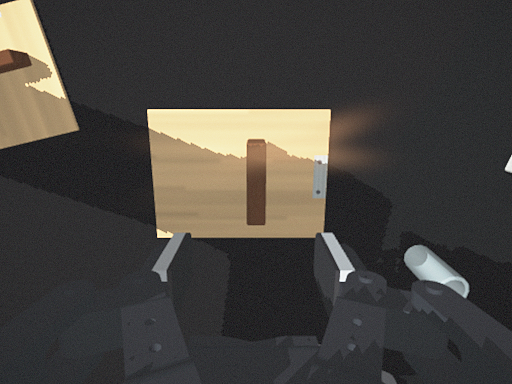

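The wrist view shows cover A with corners (148,109), (330,109), (326,238), (157,238), its bar at (256,182) and its strike plate at (320,176). The predicted points agree within 2–3 px, so I'm descending.

Request:
{"name": "carry_out", "arguments": {"targets": [{"x": 0,"y": 0,"z": -0.05,"ax": 0,"ay": 0,"az": 0.004,"hand": 0.2},{"x": 0,"y": 0,"z": -0.1,"ax": 0,"ay": 0,"az": 0.004,"hand": 0.2},{"x": 0,"y": 0,"z": -0.13,"ax": 0,"ay": 0,"az": 0.004,"hand": 0.2},{"x": 0,"y": 0,"z": -0.15,"ax": 0,"ay": 0,"az": 0.004,"hand": 0.2},{"x": 0,"y": 0,"z": -0.15,"ax": 0,"ay": 0,"az": 0.004,"hand": 0.2}], "grip_force": 40}}

```text
time_s: 1.82
eef_pos: [528.4, 326.4, 11.6]
ee_rot: [0.608, 0.36, 0.608, -0.361]
force: [1.1, -0.5, 0.1]
grip_width: 0.598
```

Request:
{"name": "carry_out", "arguments": {"targets": [{"x": 0,"y": 0,"z": 0,"ax": 0,"ay": 0,"az": 0,"hand": -0.5},{"x": 0,"y": 0,"z": 0,"ax": 0,"ay": 0,"az": 0,"hand": -0.9},{"x": 0,"y": 0,"z": 0,"ax": 0,"ay": 0,"az": 0,"hand": -0.9},{"x": 0,"y": 0,"z": 0,"ax": 0,"ay": 0,"az": 0,"hand": -0.9},{"x": 0,"y": 0,"z": 0,"ax": 0,"ay": 0,"az": 0,"hand": -0.9}], "grip_force": 40}}

```text
time_s: 2.45
eef_pos: [530.1, 326.5, 13.8]
ee_rot: [0.609, 0.362, 0.607, -0.36]
force: [-0.2, 0.4, 7.1]
grip_width: 0.179
```

Request:
{"name": "carry_out", "arguments": {"targets": [{"x": 0,"y": 0,"z": 0.02,"ax": 0,"ay": 0,"az": 0,"hand": -0.9},{"x": 0,"y": 0,"z": 0.06,"ax": 0,"ay": 0,"az": 0,"hand": -0.9},{"x": 0,"y": 0,"z": 0.1,"ax": 0,"ay": 0,"az": 0,"hand": -0.9},{"x": 0,"y": 0,"z": 0.14,"ax": 0,"ay": 0,"az": 0,"hand": -0.9},{"x": 0,"y": 0,"z": 0.16,"ax": 0,"ay": 0,"az": 0,"hand": -0.9}], "grip_force": 50}}

```text
time_s: 3.08
eef_pos: [529.6, 326.2, 175.8]
ee_rot: [0.609, 0.362, 0.607, -0.36]
force: [-0.2, -0.3, -2.4]
grip_width: 0.175
```

```bash
python3 - <<'E'
from h import *
s=ctrl.sense();M=rot(s).as_matrix();print(s["time_s"],s["eef_pos"],M.round(3).tolist(),s["grip_width"],s["force"],s["wrist_torque"])
c=viewer.camera_info("wrist");im=viewer.capture("wrist")
g=s["eef_pos"];X=M[:,1];Y=M[:,0];N=-M[:,0];Yc=np.cross(N,X)
# cover expected with pull centre dz behind TCP
for dz in (9.5,13):
  p=g+N*dz
  for x,y,z in [(65,-60,-23+6),(65,60,-23+6),(-95,-60,-17),(-95,60,-17),(8,35,17),(-8,35,17)]:
    print(dz,(x,y,z),proj(c,p+x*X+y*Yc+z*N).round(0))
cv2.imwrite("pics/w3.png",im)
E
```

```text
3.075 [529.57967016 326.2061302  175.75701219] [[0.003, 0.878, 0.479], [0.001, 0.479, -0.878], [-1.0, 0.004, 0.001]] 0.1754995060645721 [-0.20172302 -0.27172479 -2.42898646] [ 0.04747409 -0.0383458   0.01442915]
9.5 (65, -60, -17) [374. 346.]
9.5 (65, 60, -17) [400. 115.]
9.5 (-95, -60, -17) [ 74. 346.]
9.5 (-95, 60, -17) [ 35. 115.]
9.5 (8, 35, 17) [274. 190.]
9.5 (-8, 35, 17) [229. 190.]
13 (65, -60, -17) [376. 350.]
13 (65, 60, -17) [403. 116.]
13 (-95, -60, -17) [ 70. 351.]
13 (-95, 60, -17) [ 30. 116.]
13 (8, 35, 17) [274. 193.]
13 (-8, 35, 17) [229. 193.]
```

View pics/w3.png

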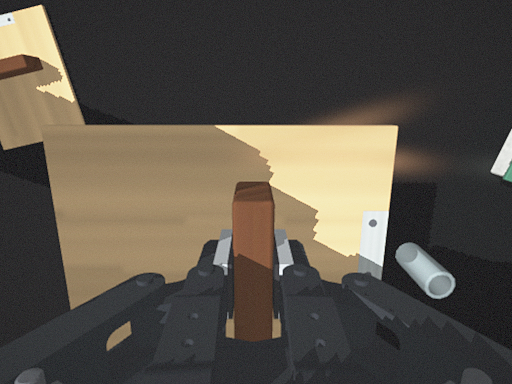

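The cover is held squarely, with its far corners at (43,126) and (398,126), and the grip is about 5 mm toward +y of the bar's middle. Next I go above the closed half, where the wrist camera can see the bay.

Request:
{"name": "carry_out", "arguments": {"targets": [{"x": 0.008,"y": -0.06,"z": 0.02,"ax": 0,"ay": 0,"az": -0.08,"hand": -0.9},{"x": 0.016,"y": -0.12,"z": 0.04,"ax": 0,"ay": 0,"az": -0.16,"hand": -0.9},{"x": 0.024,"y": -0.18,"z": 0.06,"ax": 0,"ay": 0,"az": -0.24,"hand": -0.9},{"x": 0.032,"y": -0.24,"z": 0.08,"ax": 0,"ay": 0,"az": -0.32,"hand": -0.9},{"x": 0.04,"y": -0.3,"z": 0.095,"ax": 0,"ay": 0,"az": -0.4,"hand": -0.9}]}}

```text
time_s: 3.75
eef_pos: [568.3, 28.9, 267.0]
ee_rot: [0.524, 0.475, 0.523, -0.475]
force: [0.8, 0.1, -1.7]
grip_width: 0.18
```

Request:
{"name": "carry_out", "arguments": {"targets": [{"x": 0.008,"y": -0.06,"z": 0,"ax": 0,"ay": 0,"az": -0.1,"hand": -0.9},{"x": 0.016,"y": -0.12,"z": 0,"ax": 0,"ay": 0,"az": -0.2,"hand": -0.9},{"x": 0.024,"y": -0.18,"z": 0,"ax": 0,"ay": 0,"az": -0.3,"hand": -0.9},{"x": 0.027,"y": -0.211,"z": 0,"ax": 0,"ay": 0,"az": -0.345,"hand": -0.9},{"x": 0.027,"y": -0.211,"z": 0,"ax": 0,"ay": 0,"az": -0.345,"hand": -0.9}]}}

```text
time_s: 4.38
eef_pos: [595.1, -182.3, 265.4]
ee_rot: [-0.434, -0.558, -0.434, 0.559]
force: [-1.9, 0.2, -2.2]
grip_width: 0.174
```

Request:
{"name": "carry_out", "arguments": {"targets": [{"x": 0,"y": 0,"z": 0,"ax": 0,"ay": 0,"az": 0,"hand": -0.9},{"x": 0,"y": 0,"z": 0,"ax": 0,"ay": 0,"az": 0,"hand": -0.9}]}}

```text
time_s: 4.62
eef_pos: [595.6, -179.0, 266.2]
ee_rot: [0.435, 0.557, 0.435, -0.557]
force: [0.0, -0.3, -2.2]
grip_width: 0.177
```

```bash
python3 - <<'E'
from h import *
s=ctrl.sense();M=rot(s).as_matrix();print(s["time_s"],s["eef_pos"],M.round(3).tolist(),s["grip_width"],s["force"],s["wrist_torque"])
c=viewer.camera_info("wrist");im=viewer.capture("wrist");np.save("cw4.npy",c,allow_pickle=True)
cv2.imwrite("pics/w4.png",cv2.resize(im,(800,600),interpolation=cv2.INTER_CUBIC))
E
```

```text
4.625 [ 595.64864813 -179.04214343  266.24735521] [[0.0, 0.97, -0.242], [0.0, -0.242, -0.97], [-1.0, 0.0, -0.0]] 0.17684953109979537 [ 0.00852099 -0.25964547 -2.17924373] [ 0.03934248 -0.00404617  0.00254772]
```

View pics/w4.png

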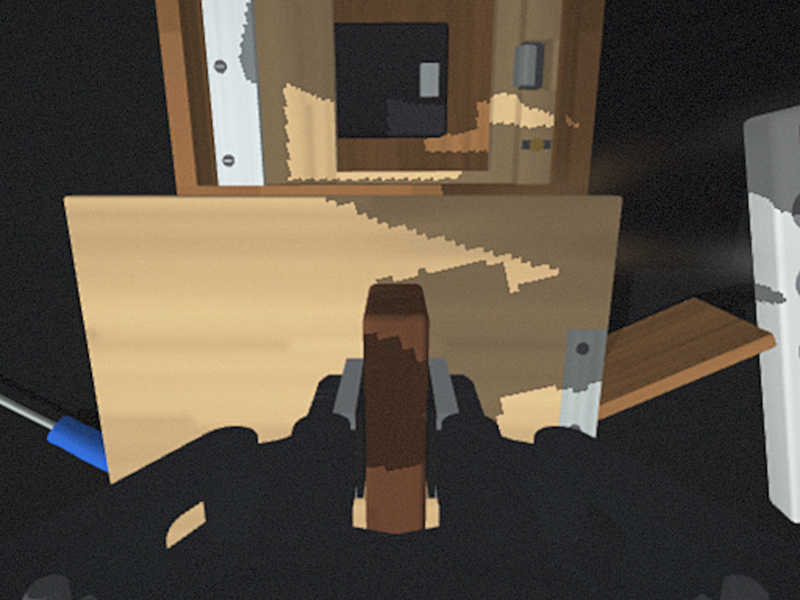

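The wrist view shows the bay. The lip's tip edge runs (256,0) to (263,185), the roller is at (530,65), the -y wall's rim is at row ~188, the case's left rim edge runs (158,0) to (178,193) and its right one (605,0) to (590,193). The cover's far corners are at (65,197) and (622,197).

```bash
python3 - <<'E'
from h import *
c=np.load("cw4.npy",allow_pickle=True).item();k=512/800
P=lambda u,v,z:ray(c,(u*k,v*k),z)[:2]
s=dict(liptop=(256,0,100),lipbot=(263,185,100),rimLt=(158,0,100),rimLb=(178,193,100),rimRt=(605,0,100),rimRb=(590,193,100),rollL=(515,65,95),rollR=(543,65,95),rollT=(530,42,95),rollB=(530,88,95),wallL=(200,186,100),wallR=(552,186,100),lipbackT=(203,0,100),lipbackB=(217,185,100))
W={n:P(*v) for n,v in s.items()}
def h(a,b): d=W[a]-W[b]; return np.arctan2(d[1],d[0])-np.pi/2
print("psi lip",h("liptop","lipbot"),"L",h("rimLt","rimLb"),"R",h("rimRt","rimRb"),"back",h("lipbackT","lipbackB"), "wall",np.arctan2(*(W["wallR"]-W["wallL"])[::-1]))
ps=-0.245
E=np.array([[np.cos(ps),np.sin(ps)],[-np.sin(ps),np.cos(ps)]])
for n in W: print(n,W[n].round(1),"case-rot",(E@W[n]).round(1))
# cover corners at unknown depth in tool
S=np.array([595.65,-179.04,266.25])
for z in (250,245,240): 
  a,b=ray(c,(65*k,197*k),z),ray(c,(622*k,197*k),z);print(z,np.linalg.norm(a-b),(E@a[:2]).round(1),(E@b[:2]).round(1),(E@S[:2]).round(1))
E
```

```text
psi lip -0.27218336032458623 L -0.24821063581025427 R -0.2251464603024531 back -0.2567019053611719 wall -0.24428170791586157
liptop [560.  -18.2] case-rot [547.6 118.2]
lipbot [ 534.1 -111. ] case-rot [545.   21.9]
rimLt [509.4  -5.6] case-rot [495.5 118.2]
rimLb [ 484.6 -103.3] case-rot [495.2  17.3]
rimRt [740.3 -63. ] case-rot [733.5 118.4]
rimRb [ 717.8 -161.5] case-rot [735.5  17.5]
rollL [689.1 -82.4] case-rot [688.6  87.2]
rollR [704.3 -86.2] case-rot [704.2  87.2]
rollT [699.3 -72.9] case-rot [696.1  98.9]
rollB [695.2 -96.3] case-rot [697.8  75.2]
wallL [ 498.4 -102.7] case-rot [508.4  21.3]
wallR [ 696.9 -152.1] case-rot [713.   21.4]
lipbackT [532.6 -11.3] case-rot [519.4 118.2]
lipbackB [ 508.1 -104.5] case-rot [518.3  21.9]
250 166.9651920978895 [522.7  25.7] [689.7  25.9] [621.3 -29.2]
245 172.248707928223 [519.6  25.4] [691.8  25.5] [621.3 -29.2]
240 177.53222375855657 [516.5  25. ] [694.   25.2] [621.3 -29.2]
```

Case yaw is about -0.245. In case-aligned coordinates (u,v) the lip tip is at u≈545.5, the stop at u≈531.5 and the bay centre at v≈86.5. The case width measures 239 mm against 240, so it checks. The cover underside is about 15 mm below the TCP and the hook 94.5 mm behind it. I'll tilt the front up by 0.17 and go over the bay.

Request:
{"name": "carry_out", "arguments": {"targets": [{"x": 0.014,"y": 0.028,"z": -0.02,"ax": -0.01,"ay": -0.041,"az": 0,"hand": -0.9},{"x": 0.028,"y": 0.056,"z": -0.045,"ax": -0.02,"ay": -0.082,"az": 0,"hand": -0.9},{"x": 0.042,"y": 0.084,"z": -0.07,"ax": -0.03,"ay": -0.123,"az": 0,"hand": -0.9},{"x": 0.056,"y": 0.11,"z": -0.1,"ax": -0.041,"ay": -0.165,"az": 0,"hand": -0.9},{"x": 0.056,"y": 0.11,"z": -0.1,"ax": -0.041,"ay": -0.165,"az": 0,"hand": -0.9}]}}

```text
time_s: 5.3
eef_pos: [650.6, -67.4, 163.6]
ee_rot: [0.48, 0.591, 0.389, -0.519]
force: [0.1, -0.3, -1.5]
grip_width: 0.176
```

Request:
{"name": "carry_out", "arguments": {"targets": [{"x": 0,"y": 0,"z": 0,"ax": 0,"ay": 0,"az": 0,"hand": -0.9},{"x": 0,"y": 0,"z": 0,"ax": 0,"ay": 0,"az": 0,"hand": -0.9}]}}

```text
time_s: 5.55
eef_pos: [651.9, -71.1, 167.3]
ee_rot: [0.481, 0.593, 0.385, -0.518]
force: [0.3, 0.3, -2.0]
grip_width: 0.181
```

```bash
cat >> h.py <<'E'
PS=-0.245
E=np.array([[np.cos(PS),np.sin(PS)],[-np.sin(PS),np.cos(PS)]])
def rep():
    s=ctrl.sense();M=rot(s).as_matrix();p=s["eef_pos"];X=M[:,1];N=-M[:,0];Y=np.cross(N,X)
    o=p-15*N-4.7*Y
    f=lambda q:np.r_[E@q[:2],q[2]].round(1)
    print("t",s["time_s"],"uvz",f(p),"tilt",round(float(np.arcsin(X[2])),3),"yaw",round(float(np.arctan2(X[1],X[0])),3),"roll",round(float(Y[2]),3))
    print(" hook",f(o-94.5*X),"front",f(o+65.5*X),"F(uvz)",np.r_[E@s["force"][:2],s["force"][2]].round(1),"T",s["wrist_torque"].round(2),"grip",round(float(s["grip_width"]),3))
E
python3 - <<'E'
from h import *
rep()
c=viewer.camera_info("wrist");im=viewer.capture("wrist");np.save("cw5.npy",c,allow_pickle=True)
cv2.imwrite("pics/w5.png",cv2.resize(im,(800,600),interpolation=cv2.INTER_CUBIC))
E
```

```text
t 5.55 uvz [649.7  89.2 167.3] tilt 0.172 yaw -0.247 roll 0.0
 hook [559.2  84.6 136.3] front [716.8  84.4 163.7] F(uvz) [ 0.2  0.4 -2. ] T [-0.02  0.11 -0.04] grip 0.181
```

Request:
{"name": "carry_out", "arguments": {"targets": [{"x": 0.0,"y": 0.002,"z": -0.015,"ax": 0,"ay": 0,"az": 0,"hand": -0.9},{"x": 0.0,"y": 0.002,"z": -0.03,"ax": 0,"ay": 0,"az": 0,"hand": -0.9},{"x": 0.0,"y": 0.002,"z": -0.04,"ax": 0,"ay": 0,"az": 0,"hand": -0.9},{"x": 0.0,"y": 0.002,"z": -0.04,"ax": 0,"ay": 0,"az": 0,"hand": -0.9}]}}

```text
time_s: 6.1
eef_pos: [651.2, -68.2, 124.7]
ee_rot: [0.48, 0.592, 0.387, -0.519]
force: [-0.3, 0.5, -2.3]
grip_width: 0.177
```

```bash
python3 - <<'E'
from h import *
rep()
c=viewer.camera_info("wrist");im=viewer.capture("wrist")
cv2.imwrite("pics/w6.png",cv2.resize(im,(800,600),interpolation=cv2.INTER_CUBIC))
E
```

```text
t 6.1 uvz [648.3  91.8 124.7] tilt 0.168 yaw -0.246 roll 0.0
 hook [557.6  87.2  94.1] front [715.4  87.1 120.8] F(uvz) [-0.5  0.4 -2.3] T [0.06 0.15 0.02] grip 0.177
```

View pics/w6.png

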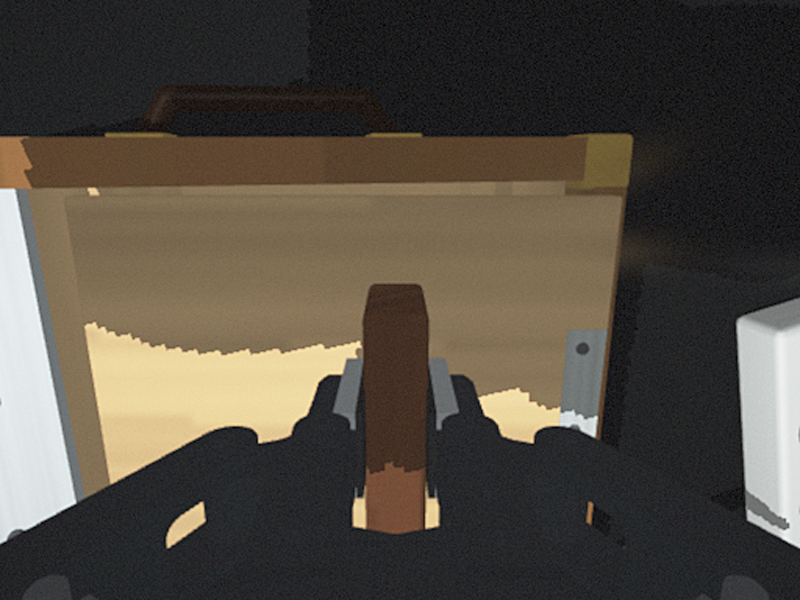

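The cover hangs inside the bay. The hook edge (66,197) to (108,480) is parallel to the lip tip (22,197) to (80,500), about 12 mm beyond it, and the gap to the +y rim is about 3 mm. I'm lowering to feel for the ledge.

Request:
{"name": "carry_out", "arguments": {"targets": [{"x": 0.0,"y": 0,"z": -0.004,"ax": 0,"ay": 0,"az": 0,"hand": -0.9},{"x": 0.0,"y": 0,"z": -0.007,"ax": 0,"ay": 0,"az": 0,"hand": -0.9},{"x": 0.0,"y": 0,"z": -0.0085,"ax": 0,"ay": 0,"az": 0,"hand": -0.9},{"x": 0.0,"y": 0,"z": -0.0085,"ax": 0,"ay": 0,"az": 0,"hand": -0.9}]}}

```text
time_s: 6.65
eef_pos: [651.6, -68.2, 117.4]
ee_rot: [0.481, 0.593, 0.386, -0.519]
force: [0.1, 0.2, -1.6]
grip_width: 0.177
```

```bash
python3 -c "
from h import *
rep()"
```

```text
t 6.65 uvz [648.7  91.9 117.4] tilt 0.17 yaw -0.246 roll 0.0
 hook [558.1  87.3  86.6] front [715.8  87.1 113.7] F(uvz) [ 0.   0.2 -1.6] T [-0.    0.11  0.02] grip 0.177
```

Request:
{"name": "carry_out", "arguments": {"targets": [{"x": 0.0,"y": 0,"z": -0.001,"ax": 0,"ay": 0,"az": 0,"hand": -0.9},{"x": 0.0,"y": 0,"z": -0.0025,"ax": 0,"ay": 0,"az": 0,"hand": -0.9},{"x": 0.0,"y": 0,"z": -0.0025,"ax": 0,"ay": 0,"az": 0,"hand": -0.9}]}}

```text
time_s: 7.02
eef_pos: [651.6, -68.2, 114.8]
ee_rot: [0.48, 0.593, 0.386, -0.519]
force: [0.3, 0.6, -2.3]
grip_width: 0.179
```

```bash
python3 -c "
from h import *
rep()"
```

```text
t 7.025 uvz [648.7  91.9 114.8] tilt 0.17 yaw -0.246 roll 0.0
 hook [558.1  87.3  84. ] front [715.8  87.1 111.1] F(uvz) [ 0.2  0.6 -2.3] T [ 0.1   0.08 -0.03] grip 0.179
```

Request:
{"name": "carry_out", "arguments": {"targets": [{"x": 0.0,"y": 0,"z": -0.001,"ax": 0,"ay": 0,"az": 0,"hand": -0.9},{"x": 0.0,"y": 0,"z": -0.002,"ax": 0,"ay": 0,"az": 0,"hand": -0.9},{"x": 0.0,"y": 0,"z": -0.002,"ax": 0,"ay": 0,"az": 0,"hand": -0.9}]}}

```text
time_s: 7.4
eef_pos: [651.8, -68.3, 113.3]
ee_rot: [0.481, 0.593, 0.386, -0.518]
force: [0.5, 0.2, -0.7]
grip_width: 0.178
```

```bash
python3 -c "
from h import *
rep()"
```

```text
t 7.4 uvz [648.8  91.9 113.3] tilt 0.17 yaw -0.246 roll 0.0
 hook [558.3  87.3  82.4] front [715.9  87.1 109.6] F(uvz) [ 0.4  0.3 -0.7] T [ 0.03  0.27 -0.03] grip 0.178
```

Light contact with the ledge. Now sliding toward the lip.

Request:
{"name": "carry_out", "arguments": {"targets": [{"x": -0.004,"y": 0.001,"z": 0,"ax": 0,"ay": 0,"az": 0,"hand": -0.9},{"x": -0.0078,"y": 0.0019,"z": 0,"ax": 0,"ay": 0,"az": 0,"hand": -0.9},{"x": -0.0116,"y": 0.0029,"z": 0,"ax": 0,"ay": 0,"az": 0,"hand": -0.9},{"x": -0.0155,"y": 0.0039,"z": 0,"ax": 0,"ay": 0,"az": 0,"hand": -0.9},{"x": -0.0155,"y": 0.0039,"z": 0,"ax": 0,"ay": 0,"az": 0,"hand": -0.9}]}}

```text
time_s: 8.02
eef_pos: [635.7, -64.2, 113.0]
ee_rot: [0.48, 0.592, 0.386, -0.519]
force: [-0.2, -0.6, 1.5]
grip_width: 0.176
```

```bash
python3 -c "
from h import *
rep()"
```

```text
t 8.025 uvz [632.3  91.9 113. ] tilt 0.169 yaw -0.246 roll 0.0
 hook [541.7  87.3  82.3] front [699.4  87.1 109.2] F(uvz) [-0.1 -0.7  1.5] T [0.02 0.37 0.01] grip 0.176
```

Request:
{"name": "carry_out", "arguments": {"targets": [{"x": -0.002,"y": 0.0005,"z": 0,"ax": 0,"ay": 0,"az": 0,"hand": -0.9},{"x": -0.004,"y": 0.001,"z": 0,"ax": 0,"ay": 0,"az": 0,"hand": -0.9},{"x": -0.006,"y": 0.0015,"z": 0,"ax": 0,"ay": 0,"az": 0,"hand": -0.9},{"x": -0.007,"y": 0.0017,"z": 0,"ax": 0,"ay": 0,"az": 0,"hand": -0.9},{"x": -0.007,"y": 0.0017,"z": 0,"ax": 0,"ay": 0,"az": 0,"hand": -0.9}]}}

```text
time_s: 8.65
eef_pos: [629.1, -62.6, 113.0]
ee_rot: [0.481, 0.593, 0.386, -0.519]
force: [2.8, -0.9, 2.5]
grip_width: 0.179
```

```bash
python3 -c "
from h import *
rep()"
```

```text
t 8.65 uvz [625.5  91.8 113. ] tilt 0.17 yaw -0.246 roll 0.0
 hook [534.9  87.2  82.3] front [692.6  87.1 109.3] F(uvz) [ 2.9 -0.2  2.5] T [-0.08 -0.05  0.06] grip 0.179
```

Request:
{"name": "carry_out", "arguments": {"targets": [{"x": 0,"y": 0,"z": 0.0,"ax": 0,"ay": 0,"az": 0,"hand": -0.9},{"x": 0,"y": 0,"z": 0,"ax": 0,"ay": 0,"az": 0,"hand": -0.9}]}}

```text
time_s: 8.9
eef_pos: [629.1, -62.7, 113.0]
ee_rot: [0.481, 0.593, 0.386, -0.519]
force: [1.6, -1.4, 3.5]
grip_width: 0.175
```

```bash
python3 -c "
from h import *
rep()
c=viewer.camera_info('wrist');im=viewer.capture('wrist')
cv2.imwrite('pics/w7.png',cv2.resize(im,(800,600),interpolation=cv2.INTER_CUBIC))
rep()"
```

```text
t 8.9 uvz [625.5  91.8 113. ] tilt 0.17 yaw -0.246 roll 0.0
 hook [534.9  87.2  82.2] front [692.6  87.  109.3] F(uvz) [ 1.9 -1.   3.5] T [-0.01 -0.01 -0.01] grip 0.175
t 8.95 uvz [625.5  91.8 112.9] tilt 0.17 yaw -0.246 roll 0.0
 hook [534.9  87.2  82.2] front [692.6  87.1 109.2] F(uvz) [1.3 0.1 3.9] T [-0.05  0.01 -0.03] grip 0.173
```

View pics/w7.png

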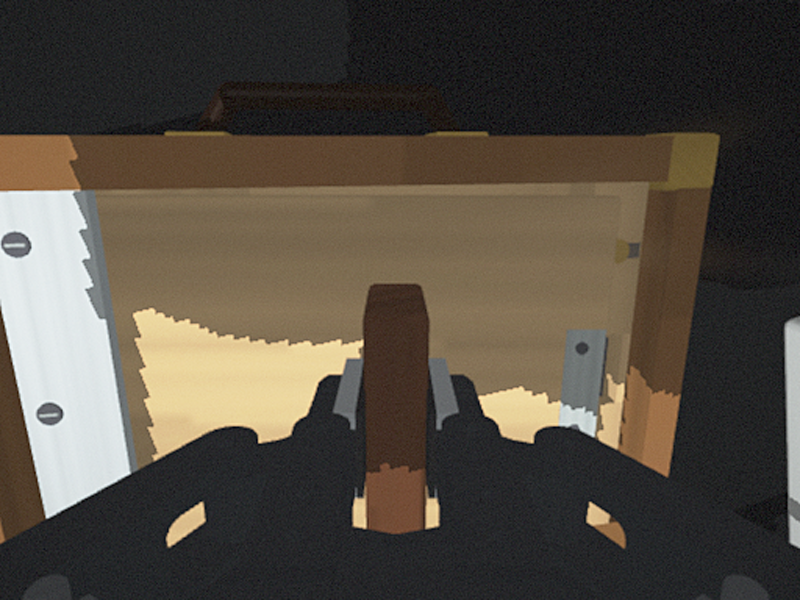

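The hook edge is under the lip: the tip is at (97,197) and the hidden hook is at about col 66, so about 9 mm in. The plate's screw at (582,348) is unchanged, so the cover has not shifted much in the hand. I'll check that numerically, because the moment looks odd.

```bash
python3 - <<'E'
from h import *
g={n:cv2.cvtColor(cv2.imread(f"pics/{n}.png"),cv2.COLOR_BGR2GRAY) for n in("w4","w5","w6","w7")}
for nm,(r0,r1,c0,c1) in dict(screw=(338,360,572,594),bartop=(280,320,362,432),barL=(380,440,355,380)).items():
    T=g["w6"][r0:r1,c0:c1]
    for n in("w4","w5","w7"):
        R=cv2.matchTemplate(g[n][r0-15:r1+15,c0-15:c1+15],T,cv2.TM_CCOEFF_NORMED);_,m,_,p=cv2.minMaxLoc(R);print(nm,n,(p[0]-15,p[1]-15),round(m,3))
E
```

```text
screw w4 (0, 0) 0.991
screw w5 (0, 0) 0.991
screw w7 (-1, 0) 0.973
bartop w4 (1, 0) 0.878
bartop w5 (0, 0) 0.99
bartop w7 (0, 0) 0.989
barL w4 (0, 0) 0.964
barL w5 (0, 0) 0.967
barL w7 (0, 0) 0.967
```

Request:
{"name": "carry_out", "arguments": {"targets": [{"x": 0,"y": 0,"z": 0.0005,"ax": 0,"ay": 0,"az": 0,"hand": -0.9},{"x": 0,"y": 0,"z": 0.001,"ax": 0,"ay": 0,"az": 0,"hand": -0.9},{"x": 0,"y": 0,"z": 0.001,"ax": 0,"ay": 0,"az": 0,"hand": -0.9}]}}

```text
time_s: 9.32
eef_pos: [628.5, -62.5, 113.2]
ee_rot: [0.48, 0.592, 0.387, -0.519]
force: [-0.2, -0.2, -1.9]
grip_width: 0.177
```

```bash
python3 -c "
from h import *
rep()"
```

```text
t 9.325 uvz [624.9  91.8 113.2] tilt 0.168 yaw -0.246 roll 0.001
 hook [534.3  87.3  82.6] front [692.   87.1 109.4] F(uvz) [-0.1 -0.3 -1.9] T [0.02 0.16 0.01] grip 0.177
```

Request:
{"name": "carry_out", "arguments": {"targets": [{"x": 0,"y": 0,"z": -0.0018,"ax": 0.005,"ay": 0.0194,"az": 0,"hand": -0.9},{"x": -0.001,"y": 0.00025,"z": -0.0018,"ax": 0.005,"ay": 0.0194,"az": 0,"hand": -0.9},{"x": -0.002,"y": 0.0005,"z": -0.0018,"ax": 0.005,"ay": 0.0194,"az": 0,"hand": -0.9},{"x": -0.002,"y": 0.0005,"z": -0.0018,"ax": 0.005,"ay": 0.0194,"az": 0,"hand": -0.9}]}}

```text
time_s: 9.82
eef_pos: [627.0, -62.1, 112.1]
ee_rot: [0.475, 0.589, 0.392, -0.523]
force: [-0.6, -1.0, -1.7]
grip_width: 0.181
```

```bash
python3 -c "
from h import *
rep()"
```

```text
t 9.825 uvz [623.4  91.8 112.1] tilt 0.15 yaw -0.246 roll 0.001
 hook [532.2  87.2  83.2] front [690.4  87.1 107.1] F(uvz) [-0.4 -1.1 -1.7] T [0.06 0.1  0.01] grip 0.181
```

Request:
{"name": "carry_out", "arguments": {"targets": [{"x": -0.001,"y": 0.00025,"z": -0.0005,"ax": 0,"ay": 0,"az": 0,"hand": -0.9},{"x": -0.002,"y": 0.0005,"z": -0.0005,"ax": 0,"ay": 0,"az": 0,"hand": -0.9},{"x": -0.002,"y": 0.0005,"z": -0.0005,"ax": 0,"ay": 0,"az": 0,"hand": -0.9}]}}

```text
time_s: 10.2
eef_pos: [626.2, -61.8, 112.4]
ee_rot: [0.476, 0.589, 0.391, -0.522]
force: [5.7, 0.3, -1.4]
grip_width: 0.18
```

```bash
python3 -c "
from h import *
rep()"
```

```text
t 10.2 uvz [622.4  91.9 112.4] tilt 0.153 yaw -0.246 roll 0.001
 hook [531.3  87.3  83.1] front [689.5  87.2 107.6] F(uvz) [ 5.5  1.7 -1.4] T [-0.04 -0.95  0.18] grip 0.18
```

The wrist moment reference evidently sits well above the TCP, so the readings fit. A firm resistance of 5.5 N along u came at hook u=531.3, as predicted for the stop (531.5). I'll push slightly more to confirm it is stiff, then start turning the front down.

Request:
{"name": "carry_out", "arguments": {"targets": [{"x": -0.0005,"y": 0.0001,"z": -0.0005,"ax": 0,"ay": 0,"az": 0,"hand": -0.9},{"x": -0.001,"y": 0.0002,"z": -0.0005,"ax": 0,"ay": 0,"az": 0,"hand": -0.9},{"x": -0.001,"y": 0.0002,"z": -0.0005,"ax": 0,"ay": 0,"az": 0,"hand": -0.9}]}}

```text
time_s: 10.58
eef_pos: [626.0, -61.7, 112.6]
ee_rot: [0.477, 0.59, 0.39, -0.522]
force: [8.1, 0.3, -0.5]
grip_width: 0.179
```

```bash
python3 -c "
from h import *
rep()"
```

```text
t 10.575 uvz [622.3  92.  112.6] tilt 0.156 yaw -0.246 roll 0.001
 hook [531.3  87.4  83. ] front [689.4  87.2 107.9] F(uvz) [ 7.8  2.2 -0.5] T [ 0.06 -1.44  0.27] grip 0.179
```

It is stiff: 1 mm more command moved the hook 0 mm, so the hook is home. Now turning the front down, pivoting about the hook.

Request:
{"name": "carry_out", "arguments": {"targets": [{"x": 0.0006,"y": -0.0001,"z": -0.0015,"ax": 0.004,"ay": 0.016,"az": 0,"hand": -0.9},{"x": 0.0012,"y": -0.0003,"z": -0.003,"ax": 0.008,"ay": 0.032,"az": 0,"hand": -0.9},{"x": 0.0016,"y": -0.0004,"z": -0.0045,"ax": 0.012,"ay": 0.0485,"az": 0,"hand": -0.9},{"x": 0.0016,"y": -0.0004,"z": -0.0045,"ax": 0.012,"ay": 0.0485,"az": 0,"hand": -0.9}]}}

```text
time_s: 11.08
eef_pos: [627.2, -62.1, 107.6]
ee_rot: [0.463, 0.58, 0.405, -0.534]
force: [6.4, 0.6, -0.9]
grip_width: 0.174
```

```bash
python3 -c "
from h import *
rep()"
```

```text
t 11.075 uvz [623.5  91.9 107.6] tilt 0.104 yaw -0.246 roll 0.001
 hook [531.1  87.3  82.8] front [690.2  87.2  99.5] F(uvz) [ 6.1  2.1 -0.9] T [ 0.04 -1.03  0.14] grip 0.174
```

Request:
{"name": "carry_out", "arguments": {"targets": [{"x": 0.0003,"y": -0.0001,"z": -0.0016,"ax": 0.004,"ay": 0.016,"az": 0,"hand": -0.9},{"x": 0.0006,"y": -0.0002,"z": -0.0032,"ax": 0.008,"ay": 0.032,"az": 0,"hand": -0.9},{"x": 0.0009,"y": -0.0002,"z": -0.0047,"ax": 0.012,"ay": 0.0485,"az": 0,"hand": -0.9},{"x": 0.0009,"y": -0.0002,"z": -0.0047,"ax": 0.012,"ay": 0.0485,"az": 0,"hand": -0.9}]}}

```text
time_s: 11.58
eef_pos: [627.9, -62.2, 102.6]
ee_rot: [0.45, 0.569, 0.42, -0.546]
force: [6.9, 1.8, -0.1]
grip_width: 0.177
```

```bash
python3 -c "
from h import *
rep()"
```

```text
t 11.575 uvz [624.3  92.  102.6] tilt 0.053 yaw -0.246 roll 0.001
 hook [530.7  87.4  82.6] front [690.5  87.3  91.2] F(uvz) [ 6.3  3.5 -0.1] T [ 0.08 -1.05  0.21] grip 0.177
```

Request:
{"name": "carry_out", "arguments": {"targets": [{"x": 0.0003,"y": -0.0004,"z": -0.0016,"ax": 0.004,"ay": 0.016,"az": 0,"hand": -0.9},{"x": 0.0006,"y": -0.0006,"z": -0.0032,"ax": 0.008,"ay": 0.032,"az": 0,"hand": -0.9},{"x": 0.0009,"y": -0.0007,"z": -0.0047,"ax": 0.012,"ay": 0.0485,"az": 0,"hand": -0.9},{"x": 0.0009,"y": -0.0007,"z": -0.0047,"ax": 0.012,"ay": 0.0485,"az": 0,"hand": -0.9}]}}

```text
time_s: 12.08
eef_pos: [628.6, -62.6, 97.8]
ee_rot: [0.435, 0.558, 0.434, -0.557]
force: [6.9, 1.0, 0.9]
grip_width: 0.176
```

```bash
python3 -c "
from h import *
rep()"
```

```text
t 12.075 uvz [625.   91.7  97.8] tilt 0.003 yaw -0.246 roll 0.001
 hook [530.6  87.1  82.5] front [690.6  87.   83. ] F(uvz) [6.5 2.6 0.9] T [ 0.19 -1.    0.1 ] grip 0.176
```

The cover reads flat (tilt 0.003, hook and front level with the ledge). A gentle press down will confirm it is seated.

Request:
{"name": "carry_out", "arguments": {"targets": [{"x": 0.0007,"y": -0.0003,"z": -0.001,"ax": 0,"ay": 0.003,"az": 0,"hand": -0.9},{"x": 0.0007,"y": -0.0003,"z": -0.002,"ax": 0,"ay": 0.003,"az": 0,"hand": -0.9},{"x": 0.0007,"y": -0.0003,"z": -0.002,"ax": 0,"ay": 0.003,"az": 0,"hand": -0.9}]}}

```text
time_s: 12.45
eef_pos: [628.7, -62.6, 97.7]
ee_rot: [-0.435, -0.557, -0.435, 0.558]
force: [-4.9, 4.4, 15.6]
grip_width: 0.178
```

```bash
python3 -c "
from h import *
rep()
im=viewer.capture('wrist')
cv2.imwrite('pics/w8.png',cv2.resize(im,(800,600),interpolation=cv2.INTER_CUBIC))"
```

```text
t 12.45 uvz [625.1  91.7  97.7] tilt -0.001 yaw -0.246 roll -0.0
 hook [530.6  87.1  82.8] front [690.6  87.   82.6] F(uvz) [-5.8  3.1 15.6] T [0.57 0.49 0.01] grip 0.178
```

View pics/w8.png

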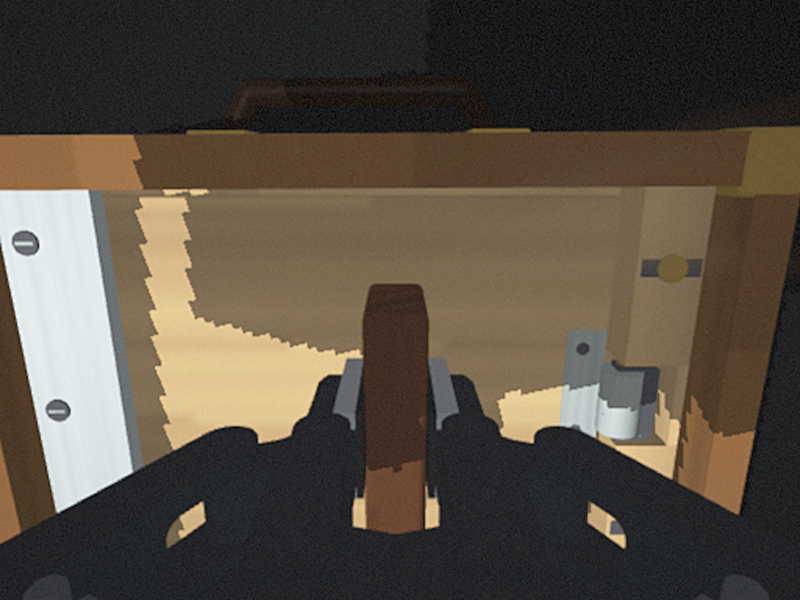

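Seated: the press met a stiff stop (about 17 N for 0.1 mm), and the roller at (620,400) stands over the strike plate's edge. The lip covers the hook edge evenly. I'll ease off, open and retreat.

Request:
{"name": "carry_out", "arguments": {"targets": [{"x": -0.0004,"y": -0.0005,"z": 0.002,"ax": 0,"ay": -0.001,"az": 0,"hand": -0.9},{"x": -0.0004,"y": -0.0005,"z": 0.002,"ax": 0,"ay": -0.001,"az": 0,"hand": -0.5},{"x": -0.0004,"y": -0.0005,"z": 0.002,"ax": 0,"ay": -0.001,"az": 0,"hand": -0.1},{"x": -0.0004,"y": -0.0005,"z": 0.002,"ax": 0,"ay": -0.001,"az": 0,"hand": -0.1},{"x": -0.0004,"y": -0.0005,"z": 0.002,"ax": 0,"ay": -0.001,"az": 0,"hand": -0.1}], "grip_force": 20}}

```text
time_s: 13.12
eef_pos: [627.7, -63.6, 97.1]
ee_rot: [-0.434, -0.557, -0.435, 0.558]
force: [0.0, -0.3, -0.4]
grip_width: 0.448
```

Request:
{"name": "carry_out", "arguments": {"targets": [{"x": 0,"y": 0,"z": 0.01,"ax": 0,"ay": 0,"az": 0,"hand": -0.1},{"x": 0,"y": 0,"z": 0.04,"ax": 0,"ay": 0,"az": 0,"hand": -0.1},{"x": 0,"y": 0,"z": 0.08,"ax": 0,"ay": 0,"az": 0,"hand": -0.1},{"x": 0,"y": -0.02,"z": 0.12,"ax": 0,"ay": 0,"az": 0,"hand": -0.1},{"x": -0.02,"y": -0.05,"z": 0.16,"ax": 0,"ay": 0,"az": 0,"hand": -0.1}]}}

```text
time_s: 13.75
eef_pos: [607.9, -113.6, 259.1]
ee_rot: [-0.435, -0.557, -0.435, 0.558]
force: [1.3, -0.1, 0.3]
grip_width: 0.452
```

```bash
python3 -c "
from h import *
rep()
im=viewer.capture('wrist')
cv2.imwrite('pics/w9.png',cv2.resize(im,(800,600),interpolation=cv2.INTER_CUBIC))"
```

```text
t 13.75 uvz [617.3  37.3 259.1] tilt -0.001 yaw -0.244 roll -0.001
 hook [522.8  32.5 244.2] front [682.8  32.6 244.1] F(uvz) [1.3 0.2 0.3] T [ 0.02 -0.06 -0.03] grip 0.452
```

View pics/w9.png

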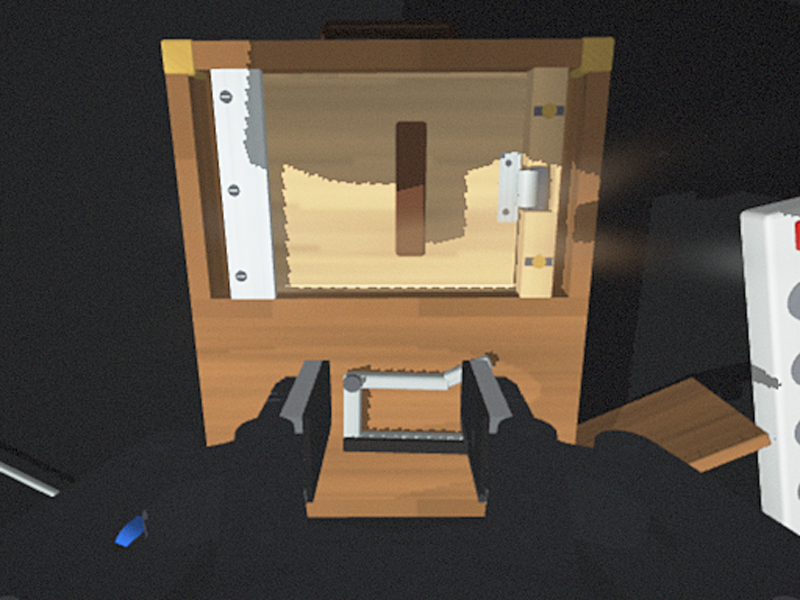

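The cover lies in the bay with its left edge under the lip. The roller at (532,188) sits over the strike plate (508,187), and the capo at (420,410) is undisturbed. The arm is clear, so I'm handing in.

```bash
python3 -c "
from rig import finish_job
print(finish_job())"
```

```text
the job is handed in; nothing more can be done
None
```

The cover is back on the open bay of the pedal case, flat on its ledges, and I handed the job in at about 13.8 s; no verdict was reported.

**What I did:** I gripped the larger cover by its bar and set its hook edge on the ledge with the front raised about 0.17 rad. I then slid it under the lip until it met the stop, turned the front down past the spring roller, opened the gripper and lifted clear.

**Hook edge:** it met the stop at the position predicted from the picture. Another 1 mm of commanded push did not move it, and the force rose to about 8 N.

**Flatness:** the tilt read 0.00 rad. A final press met a stiff stop, about 17 N for 0.1 mm.

**Last picture:** the lip covers the hook edge, the roller stands over the strike plate, and the capo has not moved. I did not take a final picture of the rest of the scene, but the arm only came near the cover and the case.

**Disagreements:**
- I felt the ledge about 1.5 mm lower than my estimate of the grip height. The stop and the roller fitted the estimate.
- I did not see a clear 4–8 N peak at the roller. The force was only read between steps, so passing it is judged from the flat pose and the picture.

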